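Set both feeder rods to their middle click

ROBOT

A 7-joint arm with a two-finger parallel gripper is mounted at the origin on the work surface. World frame = base frame: x ahead of the robot, y to its left, z up, the work surface at z = 0. Lengths are in m, angles in rad, forces in N, time in s.
With the tool pointing down it reaches from about 0.4 to 0.85 m from the base axis. Payload 10.4 kg.
Tool frame: the origin (TCP) lies on the centre line of the jaws, within the pads' length; the fingertips stand 17 mm ahead of it and the grasp point (between the pads) lies 2 mm behind it; z points along the fingers, y is the line along which they close (so a half turn about z gives the same grasp; the last joint's range is limited). The gripper opens to 85 mm and grips with 20 to 120 N. Pads are 22 mm wide; open, the fingers measure 114 mm over their backs; the gripper's body (76 mm by 85 mm) begins 54 mm behind the grasp point. The pads swing forward as they close: fully open they stand 13 mm farther back than shut.
Start: joints at [-0.023, 0.332, -0.065, 1.46, 0.022, 1.35, -0.088], TCP at [0.625, 0, 0.248] pointing down, gripper open.
Joint ranges: [-2.6, 2.6], [-0.5, 2.12], [-1.47, 1.34], [0.16, 2.42], [-1.27, 4.41], [0.06, 2.06], [-2.6, 2.6]. Speed limits (rad/s): [2.22, 2.22, 2.79, 2.79, 3.14, 3.14, 3.14].

INTERFACE

Orientations are given as a unit quaternion [x, y, z, w].
In Python, from workcell import sensors, imaging, order, spotter gives the robot as it stands. The module is installed in compiled form; this text tells all that it offers.
- The arm moves only by the shell command python3 -m inch 'ROWS' [FORCE]. ROWS is JSON, a list that holds one entry, the list of rows, each a list of 7 numbers: the shift along the tool's x, y, z in m, then the turn, a rotation vector about the tool's x, y, z in rad, then the closure, from -1 (fully open) to 1 (shut). In form: [[[x, y, z, ax, ay, az, hand], ...]]. A call has 1 to 10 rows; each row is the pose to reach, as a shift and turn from the pose commanded when the call began, along the tool's axes at that moment; what a row does not reach only later rows make up. A row lasts 1/10 s, in which the tool goes at most 50 mm and 8.59 degrees, less where a joint would pass 70% of its speed; a pose out of reach is approached as far as the arm can. A call with a gripper value outside its range is refused whole. The fingers move at their own pace and stop on an object; FORCE is the grip in N (left out, the last holds). Time passes only in rows, so rows that repeat a pose let the fingers close. It gives the time, the measured TCP pose, the force, the opening and the grip force at its end, in the units of the state.
- sensors.get_obs(): the state, without advancing time (a new reading comes with each control period).
- imaging.camera(name): name is "scene" or "side" or "wrist"; returns the picture (400x640x3 uint8, blue, green, red); there is no depth.
- imaging.calibration(name): a dict with "mtx" (3x3 intrinsics, pixels), "R" (3x3) and "t" (3): a world point X has camera coordinates R X + t; the wrist camera has in their place "tool_from_camera" (4x4, takes a point from camera to tool coordinates, whose origin is the TCP and whose axes are the flange's). Camera axes: x right, y down, z forward; pixel columns grow to the right and rows downward; lengths in m; the calibration is good to about 2 mm. A picture is of the moment at which its call begins: read the wrist's pose just before it. calibration takes no time and is no camera call.
- order.hand_in(): hands the job in; it is judged then, once.
Trained networks look in the newest picture that a camera, given by its name, has taken for a name from the list of things; names that differ only in an ending like _2 or _b are one class to them, and where a whole thing is asked for, a point or a joint stands for the part that bears it (a point fixed in the world has none). Each returns a list of dicts, best first, with "conf" (0 to 1); they miss things now and then, are a little off and sometimes report something else, mostly with a low value. They report only what shows in the picture. A call takes as long as a camera call.
- spotter.look_for(label, camera): "pixel" ([column, row] in pixels, amid what is visible of it).
The state is a dict: "clock": time; "joint_pos": joint angles; "joint_velocities": joint speeds; "tau": joint torques, N m; "position": TCP position; "ee_rot": TCP orientation; "ft_force": force on the tool from outside, world axes, zero at the start; "torque": the same for the moment, N m; "grip_width": opening from 0.0 (shut) to 1.0 (fully open); "grasp_force": force on a finger pad.
Only numpy, scipy, OpenCV 4.12 (cv2) and the standard library are available. Lean on these libraries where they do the work, as an engineer would, in place of code of your own. Each camera call takes 0.05 s, during which the arm holds its last target. There are 200 camera calls.

TASK

Of the two red parts feeders on the bench, one has its selector rod left pushed in and the other has it pulled out. Set both rods to their middle click, so that on each feeder the indicator pin on top drops flush into its collar and stays there, then let go. Leave the bin, the bottle and the wrench where they are.

Things in the scene. Friction and masses are not known exactly. Their poses are not given: they have to be found in the camera images.
- unit_a: Feeder A, bolted down: red housing 130 (x) x 90 (y) x 90 mm high on a steel foot 160 x 120 x 10 mm. Origin: centre of its underside. x points away from the knob, roughly away from the robot; the level rod leaves the front face (x = -65 mm, 6 mm bushing) along -x, 62 mm up. Front half under 105 mm high; on the rear half a clear hopper, 72 mm wide, to 173 mm, at x = +30 mm.
- rod_a (a joint): Feeder A's push-pull rod, m: -0.030 fully in, 0.030 fully out (hard stops), positive is out. Starts pushed in, -0.030 to -0.026. Slides at a steady 2 N (slowly) and stays where left. Its one middle click, a groove for the sprung pin, lies anywhere from -0.017 to 0.017, different each time: found by feel or by the pin. It draws the rod in from some 6 mm away; moving on out of it takes 13 to 15 N.
- knob_a (a point): Centre of the black knob on rod A: a disc 44 mm across, 20 mm thick along the rod, 62 mm above the bench, at x = -0.155 m minus the joint value in the feeder's frame; axes as the feeder's. Behind it the bare aluminium rod, 16 mm thick. From the knob's back to the housing face: 50 mm fully in, 110 mm fully out.
- pin_a (a joint): Lift of feeder A's indicator pin, m: a steel pin 17 mm across in a 28 mm collar on top of the housing, above the rod, 50 mm behind the front face. 0: flush with the collar, the rod is in its middle click. 0.003 to 0.004: standing 3 to 4 mm proud, the rod is anywhere else. A spring holds it down; only the rod lifts it.
- unit_b: Feeder B, bolted down: red housing 130 (x) x 90 (y) x 90 mm high on a steel foot 160 x 120 x 10 mm. Origin: centre of its underside. x points away from the knob, roughly away from the robot; the level rod leaves the front face (x = -65 mm, 6 mm bushing) along -x, 62 mm up. Front half under 105 mm high; on the rear half a clear hopper, 72 mm wide, to 173 mm, at x = +30 mm.
- rod_b (a joint): Feeder B's push-pull rod, m: -0.030 fully in, 0.030 fully out (hard stops), positive is out. Starts pulled out, 0.026 to 0.030. Slides at a steady 2 N (slowly) and stays where left. Its one middle click, a groove for the sprung pin, lies anywhere from -0.017 to 0.017, different each time: found by feel or by the pin. It draws the rod in from some 6 mm away; moving on out of it takes 13 to 15 N.
- knob_b (a point): Centre of the black knob on rod B: a disc 44 mm across, 20 mm thick along the rod, 62 mm above the bench, at x = -0.155 m minus the joint value in the feeder's frame; axes as the feeder's. Behind it the bare aluminium rod, 16 mm thick. From the knob's back to the housing face: 50 mm fully in, 110 mm fully out.
- pin_b (a joint): Lift of feeder B's indicator pin, m: a steel pin 17 mm across in a 28 mm collar on top of the housing, above the rod, 50 mm behind the front face. 0: flush with the collar, the rod is in its middle click. 0.003 to 0.004: standing 3 to 4 mm proud, the rod is anywhere else. A spring holds it down; only the rod lifts it.
- bin: Loose red open bin, 130 x 100 x 60 mm high, bystander. Origin: centre of its underside.
- bottle: Loose black bottle, 70 mm across, 170 mm tall, standing behind and between the feeders, bystander. Origin: centre of its underside.
- wrench: Loose steel wrench, 160 mm long, lying flat on the bench in front of and between the feeders, bystander. Origin: underside of its middle; lies along its x axis.

How it is judged:
By the outcome, as a careful person would: the job done as asked, in the order asked, and still so for the second after the job is handed in, with the robot touching nothing.
It also fails if it takes over 45 s, if anything falls off the work surface, if the arm or the gripper's body presses on something with over 40 N, if the wrist force passes 120 N, or if a joint passes its speed limit or range.

## Working session

There is one attempt and no reset: what is moved stays moved. The work goes in short steps, Python scripts to look and compute and a shell command to move; the robot and the scene stay as the last step left them, time stands still between calls to the robot, and variables do not carry over. Pictures are saved under pics/ and viewed, at most 10 in all, crops included, and the job is handed in when it is done.

```bash
mkdir -p pics; cat > h.py <<'E'
import numpy as np, cv2
from scipy.spatial.transform import Rotation as Rn
from workcell import sensors, imaging, order, spotter
def P(cam):
    c=imaging.calibration(cam); K=np.array(c["mtx"])
    if cam=="wrist":
        o=sensors.get_obs(); T=np.eye(4); T[:3,:3]=Rn.from_quat(o["ee_rot"]).as_matrix(); T[:3,3]=o["position"]
        M=np.linalg.inv(T@np.array(c["tool_from_camera"])); return K@M[:3]
    return K@np.c_[np.array(c["R"]),np.array(c["t"]).reshape(3)]
def tri(P1,p1,P2,p2):
    X=cv2.triangulatePoints(P1,P2,np.array(p1,float).reshape(2,1),np.array(p2,float).reshape(2,1)); return (X[:3]/X[3]).ravel()
def onz(Pm,p,z):
    H=np.c_[Pm[:,0],Pm[:,1],Pm[:,2]*z+Pm[:,3]]; v=np.linalg.solve(H,[p[0],p[1],1]); return v[:2]/v[2]
def proj(Pm,X):
    v=Pm@np.r_[X,1]; return v[:2]/v[2]
E
python3 - <<'E'
from h import *
o=sensors.get_obs();print(o["clock"],o["position"],o["ee_rot"],o["grip_width"])
ims=[]
for c in ["scene","side"]:
    im=imaging.camera(c); ims.append(im)
    cv2.imwrite(f"pics/{c}0.png",im)
    for l in ["knob_a","unit_a","pin_a"]+(["bottle","wrench","bin"] if c=="scene" else []):
        r=spotter.look_for(l,c); print(c,l,[(np.round(d["pixel"],1).tolist(),round(d["conf"],2)) for d in r[:4]])
print(sensors.get_obs()["clock"])
E
```

```text
0.0 [ 6.24660683e-01 -1.47417447e-05  2.47509316e-01] [ 7.07106476e-01  7.07106735e-01 -5.24054260e-04 -4.70676566e-04] 1.001258831490669
scene knob_a [([329.8, 200.4], 0.73), ([182.5, 199.7], 0.58), ([205.0, 143.8], 0.57)]
scene unit_a [([312.0, 250.5], 0.98), ([183.2, 199.6], 0.62)]
scene pin_a []
scene bottle [([237.0, 250.7], 0.86)]
scene wrench [([300.8, 159.2], 0.74)]
scene bin [([456.8, 220.5], 0.97), ([206.1, 145.1], 0.68)]
side knob_a [([263.7, 217.8], 0.7), ([338.6, 138.1], 0.62), ([315.1, 216.0], 0.47)]
side unit_a [([288.1, 141.6], 0.77), ([263.5, 217.1], 0.65)]
side pin_a []
0.55
```

View pics/scene0.png

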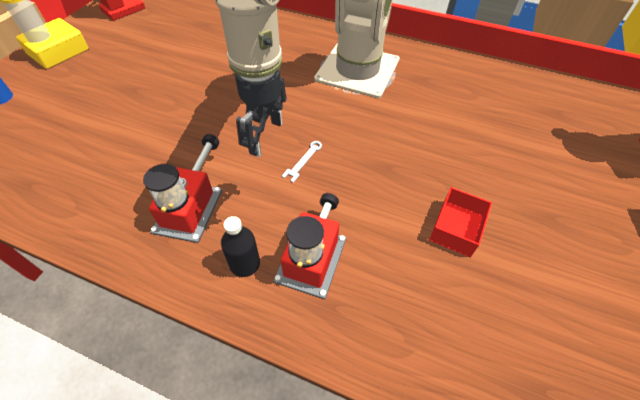

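View pics/side0.png

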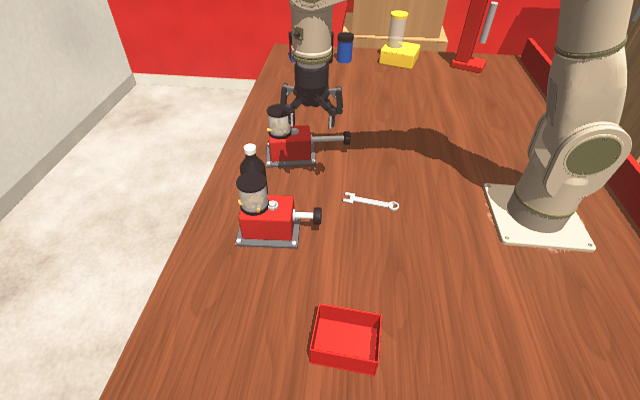

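Scene: robot at top. The pushed-in feeder has its knob at (329,201) in scene and (317,216) in side. The pulled-out one has it at (210,142) in scene and (347,139) in side. The bin, bottle and wrench are clear of the knobs.

```bash
python3 - <<'E'
from h import *
S,D=P("scene"),P("side")
for n,a,b in [("A",(329,201),(317,216)),("B",(210,142),(347,139))]: print(n,tri(S,a,D,b))
for n,cs in [("A",[(278,281),(324,293),(344,238)]),("B",[(153,233),(196,238),(219,191)])]:
    q=[onz(S,c,.01) for c in cs]; print(n,np.round(q,3).tolist())
    d=q[1]-q[2]; print("len",np.linalg.norm(d),np.degrees(np.arctan2(d[1],d[0])),"wid",np.linalg.norm(q[0]-q[1]))
for n,cs in [("A",[(237,243),(297,246)]),("B",[(268,165),(315,163)])]:
    q=[onz(D,c,.01) for c in cs]; d=q[0]-q[1];print(n,np.round(q,3).tolist(),np.linalg.norm(d),np.degrees(np.arctan2(d[1],d[0])))
for n,c in [("bottle",(243,270)),("wrench",(302,161))]: print(n,onz(S,c,0))
c=imaging.calibration("wrist");print(np.round(c["tool_from_camera"],3).tolist(),c["mtx"])
E
```

```text
A [0.59446599 0.13122771 0.06348153]
B [ 0.5338537  -0.23172561  0.0569265 ]
A [[0.8, 0.094], [0.787, 0.197], [0.643, 0.19]]
len 0.14430067037316135 2.913459851877332 wid 0.10374580781647051
B [[0.805, -0.231], [0.777, -0.13], [0.637, -0.153]]
len 0.14237134647335992 9.314098571825333 wid 0.1043528845233068
A [[0.793, 0.2], [0.639, 0.192]] 0.1535405667769697 2.92146893420288
B [[0.778, -0.124], [0.63, -0.151]] 0.14971751203713093 10.653865980648817
bottle [0.80320844 0.0075302 ]
wrench [ 0.45230316 -0.00315493]
[[0.001, -0.948, -0.318, 0.083], [1.0, 0.001, -0.0, -0.001], [0.0, -0.318, 0.948, -0.125], [0.0, 0.0, 0.0, 1.0]] [[303.76959652   0.         313.44584129]
 [  0.         303.76959652 197.71423565]
 [  0.           0.           1.        ]]
```

```bash
python3 -m inch '[[[0.05,0,0.02,0,0,-0.15,0.3],[0.1,0,0.04,0,0,-0.3,0.3],[0.133,0.002,0.06,0,0,-0.45,0.3],[0.133,0.002,0.06,0,0,-0.6,0.3],[0.133,0.002,0.06,0,0,-0.75,0.3],[0.133,0.002,0.06,0,0,-0.9,0.3],[0.133,0.002,0.06,0,0,-1.05,0.3],[0.133,0.002,0.06,0,0,-1.2,0.3],[0.133,0.002,0.06,0,0,-1.35,0.3],[0.133,0.002,0.06,0,0,-1.5,0.3]]]' 40
python3 -m inch '[[[0,0,0,0,0,-0.123,0.3],[0,0,0,0,0,-0.123,0.3],[0,0,0,0,0,-0.123,0.3]]]'
python3 - <<'E'
from h import *
W=P("wrist"); im=imaging.camera("wrist"); cv2.imwrite("pics/w1.png",im)
for l in ["knob_a","unit_a","pin_a"]: print(l,[(np.round(d["pixel"]).tolist(),round(d["conf"],2)) for d in spotter.look_for(l,"wrist")[:3]])
for X in [(0.594,0.131,.062),(0.656,.1345,.062),(.706,.137,.095)]: print(proj(W,X))
o=sensors.get_obs();print(o["position"],o["grip_width"],o["ft_force"])
E
```

```text
clock: 1.55
position: [0.627, 0.133, 0.1883]
ee_rot: [0.032, 0.999, 0.0, 0.0]
ft_force: [0.0, 0.2, 0.4]
grip_width: 0.347
grasp_force: 0.0
clock: 1.85
position: [0.627, 0.1329, 0.1883]
ee_rot: [-0.024, 1.0, 0.0, -0.0]
ft_force: [0.7, 0.2, 0.1]
grip_width: 0.355
grasp_force: 0.0
knob_a [([313.0, 167.0], 0.92), ([312.0, 244.0], 0.4)]
unit_a [([313.0, 244.0], 0.93), ([30.0, 253.0], 0.69), ([167.0, 39.0], 0.4)]
pin_a [([310.0, 298.0], 0.68)]
[311.63831181 158.47476448]
[312.28045445 226.67995921]
[312.24105665 296.57517349]
[0.62700754 0.13306628 0.18835011] 0.349595920884257 [-0.09582074 -0.55411786  0.13223338]
```

View pics/w1.png

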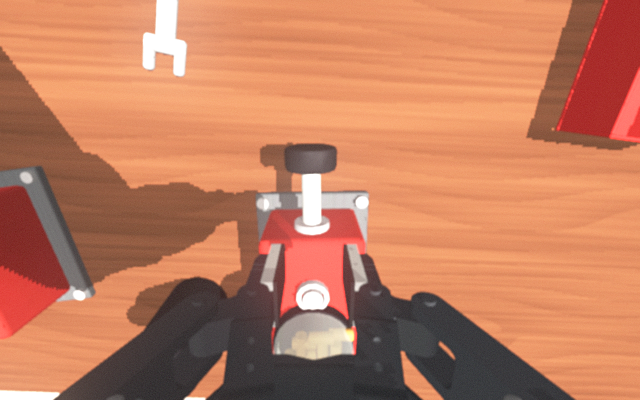

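The wrist view shows knob A at (311,158), the rod running to the bushing at (312,225) and the pin at (312,297). The tool is aligned and the predictions match within 1 px. I'll lower the fingers astride the rod behind the knob.

```bash
python3 -m inch '[[[0,0,0.03,0,0,0,0.3],[0,0,0.06,0,0,0,0.3],[0,0,0.09,0,0,0,0.3],[0,0,0.115,0,0,0,0.3],[0,0,0.126,0,0,0,0.3],[0,0,0.126,0,0,0,0.3],[0,0,0.126,0,0,0,0.3]]]'
python3 -m inch '[[[0.003,0,0,0,0,0,0.3],[0.006,0,0,0,0,0,0.3],[0.009,0,0,0,0,0,0.3],[0.011,0,0,0,0,0,0.3],[0.012,0,0,0,0,0,0.3]]]'
python3 -m inch '[[[0.001,0,0,0,0,0,0.3],[0.002,0,0,0,0,0,0.3],[0.003,0,0,0,0,0,0.3],[0.004,0,0,0,0,0,0.3]]]'
python3 - <<'E'
from h import *
W=P("wrist"); im=imaging.camera("wrist"); cv2.imwrite("pics/w2.png",im)
for l in ["knob_a","pin_a"]: print(l,[(np.round(d["pixel"]).tolist(),round(d["conf"],2)) for d in spotter.look_for(l,"wrist")[:3]])
E
```

```text
clock: 2.75
position: [0.6277, 0.1333, 0.0635]
ee_rot: [-0.026, 1.0, 0.0, 0.001]
ft_force: [-0.2, 0.1, 0.7]
grip_width: 0.35
grasp_force: 0.0
clock: 3.25
position: [0.6155, 0.1324, 0.0628]
ee_rot: [-0.026, 1.0, 0.0, 0.001]
ft_force: [4.5, 1.2, -1.6]
grip_width: 0.352
grasp_force: 2.5
clock: 3.65
position: [0.6118, 0.1322, 0.0628]
ee_rot: [-0.026, 1.0, 0.0, 0.001]
ft_force: [5.3, 0.5, 1.4]
grip_width: 0.347
grasp_force: 2.7
knob_a [([310.0, 253.0], 0.66)]
pin_a []
```

View pics/w2.png

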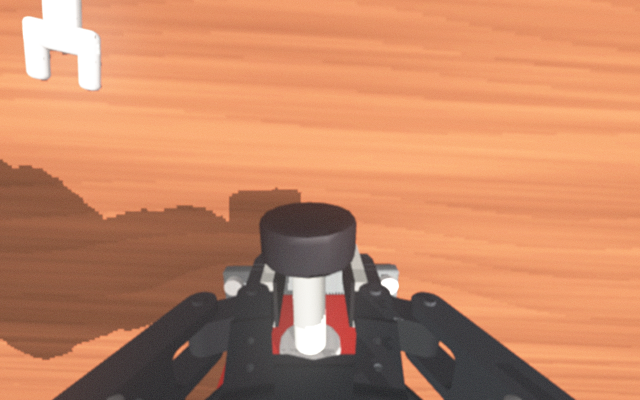

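Fingers bear on the knob's back (knob centred at (308,240)), and the rod is sliding at about 5 N. I'll continue in small steps, watching for the force to drop as the groove takes the rod.

```bash
python3 -m inch '[[[0.001,0,0,0,0,0,0.3],[0.002,0,0,0,0,0,0.3],[0.003,0,0,0,0,0,0.3]]]' | grep -E "pos|ft_"
python3 -m inch '[[[0.001,0,0,0,0,0,0.3],[0.002,0,0,0,0,0,0.3],[0.003,0,0,0,0,0,0.3]]]'| grep -E "pos|ft_|clock"
python3 - <<'E'
from h import *
D=P("side"); im=imaging.camera("side"); cv2.imwrite("pics/s1.png",cv2.resize(im[185:250,230:330],None,fx=7,fy=7,interpolation=cv2.INTER_CUBIC))
for l in ["knob_a","pin_a"]: print(l,[(np.round(d["pixel"],1).tolist(),round(d["conf"],2)) for d in spotter.look_for(l,"side")[:3]])
E
```

```text
position: [0.6081, 0.132, 0.0625]
ft_force: [3.1, 0.1, 2.0]
clock: 4.4
position: [0.6048, 0.1318, 0.0623]
ft_force: [3.0, 0.7, 1.9]
knob_a [([347.0, 135.1], 0.66), ([320.4, 214.3], 0.53), ([346.3, 340.6], 0.21)]
pin_a []
```

```bash
for i in 1; do python3 -m inch '[[[0.001,0,0,0,0,0,0.3],[0.002,0,0,0,0,0,0.3],[0.003,0,0,0,0,0,0.3]]]' | grep -E "pos|ft_"; done
python3 -m inch '[[[0.001,0,0,0,0,0,0.3],[0.002,0,0,0,0,0,0.3],[0.003,0,0,0,0,0,0.3]]]'| grep -E "pos|ft_|clock"
```

```text
position: [0.6019, 0.1317, 0.0621]
ft_force: [2.8, -0.0, -1.6]
clock: 5.15
position: [0.5988, 0.1315, 0.0621]
ft_force: [3.1, -0.5, -1.4]
```

```bash
python3 -m inch '[[[0.001,0,0,0,0,0,0.3],[0.002,0,0,0,0,0,0.3],[0.003,0,0,0,0,0,0.3]]]' | grep -E "pos|ft_"
python3 -m inch '[[[0.001,0,0,0,0,0,0.3],[0.002,0,0,0,0,0,0.3],[0.003,0,0,0,0,0,0.3]]]'| grep -E "pos|ft_|clock"
```

```text
position: [0.5959, 0.1313, 0.0623]
ft_force: [3.5, 0.9, -2.1]
clock: 5.75
position: [0.593, 0.1312, 0.0623]
ft_force: [2.6, -0.6, -1.9]
```

```bash
python3 -m inch '[[[0.001,0,0,0,0,0,0.3],[0.002,0,0,0,0,0,0.3],[0.003,0,0,0,0,0,0.3]]]' | grep -E "pos|ft_"
python3 -m inch '[[[0.001,0,0,0,0,0,0.3],[0.002,0,0,0,0,0,0.3],[0.003,0,0,0,0,0,0.3]]]'| grep -E "pos|ft_|clock"
```

```text
position: [0.59, 0.1311, 0.0624]
ft_force: [3.3, -1.2, -1.2]
clock: 6.35
position: [0.587, 0.1309, 0.0623]
ft_force: [2.8, -1.2, -2.3]
```

```bash
python3 - <<'E'
from h import *
W=P("wrist"); im=imaging.camera("wrist")
D=P("side"); im2=imaging.camera("side"); a=cv2.resize(im2[185:250,230:330],(600,390),interpolation=cv2.INTER_CUBIC)
b=cv2.imread("pics/side0.png"); b=cv2.resize(b[185:250,230:330],(600,390),interpolation=cv2.INTER_CUBIC)
cv2.imwrite("pics/s2.png",cv2.resize(np.r_[b,a],(460,598)))
E
```

```text
(no output)
```

View pics/s2.png

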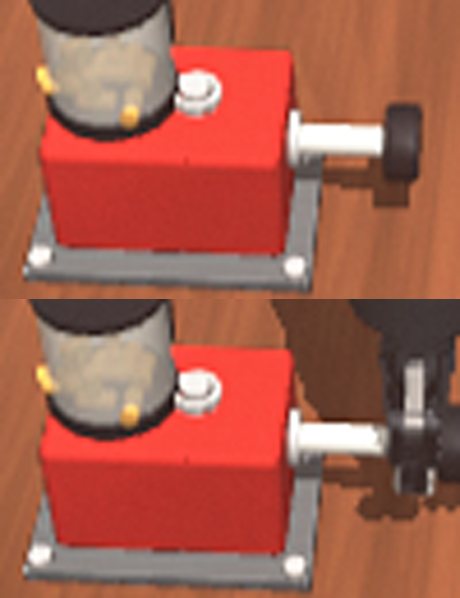

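The side view, start above and now below, shows the pin still proud and the finger still against the knob. I'll continue.

```bash
python3 -m inch '[[[0.001,0,0,0,0,0,0.3],[0.002,0,0,0,0,0,0.3],[0.003,0,0,0,0,0,0.3]]]' | grep -E "pos|ft_"
python3 -m inch '[[[0.001,0,0,0,0,0,0.3],[0.002,0,0,0,0,0,0.3],[0.003,0,0,0,0,0,0.3]]]'| grep -E "pos|ft_|clock"
```

```text
position: [0.5841, 0.1307, 0.0624]
ft_force: [3.1, -0.8, -1.3]
clock: 7.05
position: [0.5805, 0.1309, 0.0622]
ft_force: [0.1, -1.2, -0.1]
```

Force fell to zero, so the groove has drawn the rod ahead. Checking the pin.

```bash
python3 - <<'E'
from h import *
im2=imaging.camera("side"); a=cv2.resize(im2[185:250,230:330],(600,390),interpolation=cv2.INTER_CUBIC)
im=imaging.camera("wrist")
b=cv2.resize(cv2.imread("pics/side0.png")[185:250,230:330],(600,390),interpolation=cv2.INTER_CUBIC)
w=im[180:380,180:440]
cv2.imwrite("pics/s3.png",np.c_[np.r_[b[60:200,100:400],a[60:200,100:400]],cv2.resize(w,(364,280))])
o=sensors.get_obs();print(o["clock"],o["ft_force"])
E
```

```text
Traceback (most recent call last):
ValueError: all the input array dimensions except for the concatenation axis must match exactly, but along dimension 1, the array at index 0 has size 300 and the array at index 1 has size 364
```

```bash
python3 - <<'E'
from h import *
im2=imaging.camera("side"); a=cv2.resize(im2[185:250,230:330],(600,390),interpolation=cv2.INTER_CUBIC)
im=imaging.camera("wrist")
b=cv2.resize(cv2.imread("pics/side0.png")[185:250,230:330],(600,390),interpolation=cv2.INTER_CUBIC)
w=im[180:380,180:440]
cv2.imwrite("pics/s3.png",np.hstack([np.vstack([b[60:200,100:400],a[60:200,100:400]]),cv2.resize(w,(364,280))]))
o=sensors.get_obs();print(o["clock"],o["ft_force"])
E
```

```text
7.25 [-0.15562011  0.03645493  0.01241724]
```

View pics/s3.png

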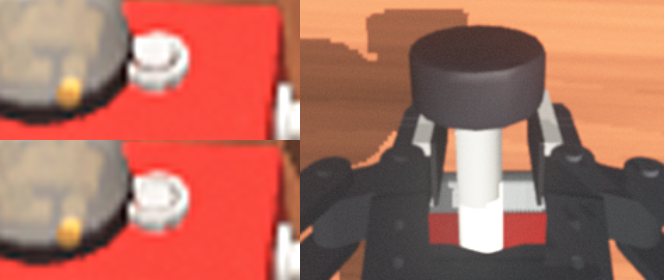

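The side crop (start above, now below) shows pin A sunk into its collar, and the finger no longer touches the knob. I'll back off, rise to the first viewpoint and compare the pin from close by.

```bash
python3 -m inch '[[[-0.006,0,0,0,0,0,0.3],[-0.01,0,0,0,0,0,0.3],[-0.01,0,-0.03,0,0,0,0.3],[-0.01,0,-0.07,0,0,0,0.3],[-0.03,0,-0.11,0,0,0,0.3],[-0.046,0.001,-0.126,0,0,0,0.3],[-0.046,0.001,-0.126,0,0,0,0.3],[-0.046,0.001,-0.126,0,0,0,0.3]]]'| grep -E "pos|ft_|clock"
python3 - <<'E'
from h import *
W=P("wrist"); im=imaging.camera("wrist"); a=cv2.imread("pics/w1.png")
cv2.imwrite("pics/w3.png",np.hstack([cv2.resize(k[130:330,250:375],(375,600),interpolation=cv2.INTER_CUBIC) for k in (a,im)]))
for l in ["knob_a","pin_a"]: print(l,[(np.round(d["pixel"],1).tolist(),round(d["conf"],2)) for d in spotter.look_for(l,"wrist")[:3]])
for q in (-.03,0,.01,.014,.018,.03): print(q,proj(W,(.721-(.155+q),.138-.0079,.062)))
E
```

```text
clock: 8.05
position: [0.6269, 0.134, 0.1877]
ft_force: [-0.8, -0.5, -0.5]
knob_a [([309.0, 138.0], 0.76), ([31.6, 252.2], 0.44)]
pin_a [([309.7, 298.3], 0.65)]
-0.03 [309.25603005 161.08443245]
0 [311.05956142 124.36730791]
0.01 [311.69218485 111.48806791]
0.014 [311.94989135 106.24155994]
0.018 [312.21032237 100.93958494]
0.03 [313.00840158  84.69191991]
```

View pics/w3.png

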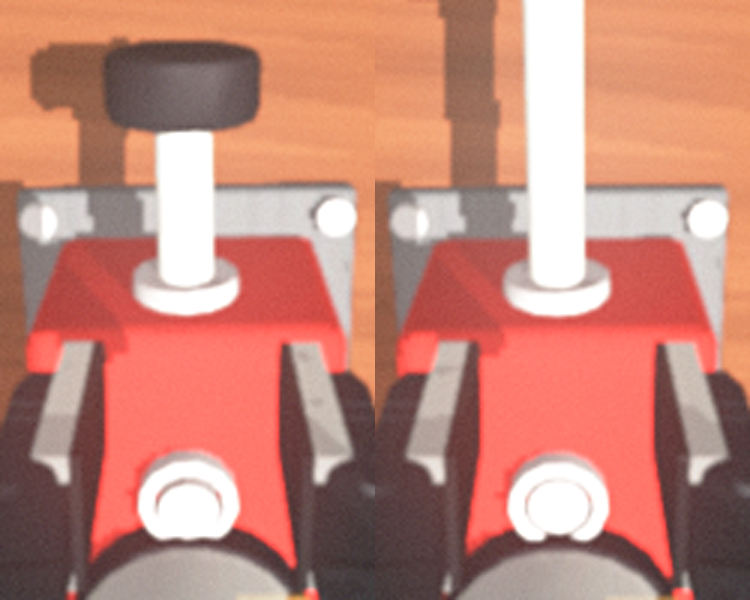

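Left is at the start and right is now: pin A stands as a full flat disc in its collar at about (558,505), flush. A is done. On to B, viewed from the matching place.

```bash
python3 -m inch '[[[0.003,-0.045,0,0,0,-0.03,0.3],[0.006,-0.09,0,0,0,-0.06,0.3],[0.009,-0.135,0,0,0,-0.09,0.3],[0.012,-0.18,0,0,0,-0.122,0.3],[0.015,-0.225,0,0,0,-0.122,0.3],[0.018,-0.27,0,0,0,-0.122,0.3],[0.021,-0.315,0,0,0,-0.122,0.3],[0.023,-0.35,0,0,0,-0.122,0.3],[0.023,-0.35,0,0,0,-0.122,0.3],[0.023,-0.35,0,0,0,-0.122,0.3]]]'| grep -E "pos|ft_|clock"
python3 - <<'E'
from h import *
W=P("wrist"); im=imaging.camera("wrist"); cv2.imwrite("pics/wb1.png",im)
for l in ["knob_b","unit_b","pin_b"]: print(l,[(np.round(d["pixel"],1).tolist(),round(d["conf"],2)) for d in spotter.look_for(l,"wrist")[:3]])
o=sensors.get_obs();print(o["position"],o["ee_rot"])
for X in [(.534,-.232,.062),(.714-.064,-.2-.011,.062),(.714-.0148,-.2-.0026,.095)]: print(proj(W,X))
E
```

```text
clock: 9.2
position: [0.6215, -0.2173, 0.1873]
ft_force: [-0.2, 1.1, -0.3]
knob_b [([317.5, 124.2], 0.56)]
unit_b [([592.1, 320.6], 0.8), ([312.7, 237.1], 0.67)]
pin_b [([320.6, 300.3], 0.67)]
[ 0.62246466 -0.21486923  0.18817725] [-8.81731147e-02  9.96105098e-01  3.67251012e-04 -1.45411078e-05]
[312.36267636  87.77793095]
[313.29762682 227.37732008]
[313.05755685 297.42583052]
```

View pics/wb1.png

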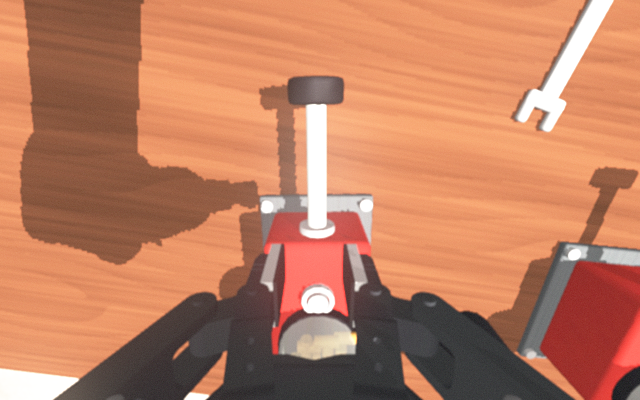

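The wrist view shows knob B at (316,90), the bushing at (317,228) and the pin proud at (318,299). The rod is parallel to the tool, about 3 mm to its +y. I'll go in front of the knob, shut the fingers, lower, and push.

```bash
python3 -m inch '[[[0.045,0.001,0,0,0,0,1],[0.09,0.002,0,0,0,0,1],[0.126,0.003,0,0,0,0,1],[0.126,0.003,0.04,0,0,0,1],[0.126,0.003,0.08,0,0,0,1],[0.126,0.003,0.115,0,0,0,1],[0.126,0.003,0.126,0,0,0,1],[0.126,0.003,0.126,0,0,0,1],[0.126,0.003,0.126,0,0,0,1]]]'
python3 -m inch '[[[-0.003,0,0,0,0,0,1],[-0.006,0,0,0,0,0,1],[-0.009,0,0,0,0,0,1],[-0.011,0,0,0,0,0,1]]]'| grep -E "pos|ft_|clock"
python3 -m inch '[[[-0.001,0,0,0,0,0,1],[-0.002,0,0,0,0,0,1],[-0.003,0,0,0,0,0,1]]]'| grep -E "pos|ft_|clock"
python3 -m inch '[[[-0.001,0,0,0,0,0,1],[-0.002,0,0,0,0,0,1],[-0.003,0,0,0,0,0,1]]]'| grep -E "pos|ft_|clock"
```

```text
clock: 10.3
position: [0.4988, -0.2355, 0.0639]
ee_rot: [-0.087, 0.996, -0.0, 0.001]
ft_force: [0.5, -0.0, 0.2]
grip_width: -0.002
grasp_force: 0.0
clock: 10.7
position: [0.5091, -0.2337, 0.0628]
ft_force: [1.4, 0.9, 0.4]
clock: 11.0
position: [0.5114, -0.2332, 0.0623]
ft_force: [0.1, -0.1, 0.4]
clock: 11.3
position: [0.5145, -0.2326, 0.0623]
ft_force: [-0.2, 0.7, -0.6]
```

```bash
python3 -m inch '[[[-0.001,0,0,0,0,0,1],[-0.002,0,0,0,0,0,1],[-0.003,0,0,0,0,0,1]]]'| grep -E "pos|ft_|clock"
python3 -m inch '[[[-0.001,0,0,0,0,0,1],[-0.002,0,0,0,0,0,1],[-0.003,0,0,0,0,0,1]]]'| grep -E "pos|ft_|clock"
```

```text
clock: 11.6
position: [0.5166, -0.2323, 0.0621]
ft_force: [-4.6, -0.4, 0.6]
clock: 11.9
position: [0.5197, -0.2318, 0.062]
ft_force: [-5.2, -1.2, 0.3]
```

Contact at x≈0.515 with sliding force. Continuing.

```bash
python3 -m inch '[[[-0.001,0,0,0,0,0,1],[-0.002,0,0,0,0,0,1],[-0.003,0,0,0,0,0,1]]]'| grep -E "pos|ft_|clock"
python3 -m inch '[[[-0.001,0,0,0,0,0,1],[-0.002,0,0,0,0,0,1],[-0.003,0,0,0,0,0,1]]]'| grep -E "pos|ft_|clock"
```

```text
clock: 12.2
position: [0.5232, -0.231, 0.0621]
ft_force: [-2.1, -0.1, -1.7]
clock: 12.5
position: [0.5262, -0.2305, 0.0621]
ft_force: [-2.8, -1.3, -1.9]
```

```bash
python3 -m inch '[[[-0.001,0,0,0,0,0,1],[-0.002,0,0,0,0,0,1]]]'| grep -E "pos|ft_|clock"
```

```text
clock: 12.7
position: [0.5282, -0.2302, 0.0622]
ft_force: [-2.6, -1.6, -1.9]
```

```bash
python3 -m inch '[[[-0.001,0,0,0,0,0,1],[-0.002,0,0,0,0,0,1],[-0.003,0,0,0,0,0,1]]]'| grep -E "pos|ft_|clock"
python3 -m inch '[[[-0.001,0,0,0,0,0,1],[-0.002,0,0,0,0,0,1],[-0.003,0,0,0,0,0,1]]]'| grep -E "pos|ft_|clock"
```

```text
clock: 13.0
position: [0.5313, -0.2296, 0.0623]
ft_force: [-2.9, 0.7, -2.7]
clock: 13.3
position: [0.5342, -0.2291, 0.0623]
ft_force: [-3.3, -0.8, -2.5]
```

```bash
python3 -m inch '[[[-0.001,0,0,0,0,0,1],[-0.002,0,0,0,0,0,1],[-0.003,0,0,0,0,0,1]]]'| grep -E "pos|ft_|clock"
python3 -m inch '[[[-0.001,0,0,0,0,0,1],[-0.002,0,0,0,0,0,1],[-0.003,0,0,0,0,0,1]]]'| grep -E "pos|ft_|clock"
```

```text
clock: 13.6
position: [0.5372, -0.2285, 0.0624]
ft_force: [-2.8, 0.2, -2.2]
clock: 13.9
position: [0.5408, -0.2282, 0.0628]
ft_force: [0.1, 0.3, -0.1]
```

Force dropped to zero: the groove took rod B. I'll retreat, rise and check the pin.

```bash
python3 -m inch '[[[0.01,0,0,0,0,0,1],[0.02,0,0,0,0,0,1],[0.02,0,-0.04,0,0,0,1],[0.02,0,-0.08,0,0,0,1],[0.01,0,-0.126,0,0,0,1],[-0.035,-0.003,-0.126,0,0,0,0.3],[-0.083,-0.003,-0.126,0,0,0,0.3],[-0.083,-0.003,-0.126,0,0,0,0.3],[-0.083,-0.003,-0.126,0,0,0,0.3],[-0.083,-0.003,-0.126,0,0,0,0.3]]]'| grep -E "pos|ft_|clock"
python3 - <<'E'
from h import *
im=imaging.camera("wrist"); a=cv2.imread("pics/wb1.png"); s=imaging.camera("side"); imaging.camera("scene")
k=[cv2.resize(q[70:330,255:380],(260,541),interpolation=cv2.INTER_CUBIC) for q in (a,im)]
k.append(cv2.resize(s[187:227,258:278],(270,541),interpolation=cv2.INTER_CUBIC))
cv2.imwrite("pics/wb2.png",np.hstack(k))
for c,l in [("scene","bottle"),("scene","wrench"),("scene","bin")]: print(l,[(np.round(d["pixel"],1).tolist(),round(d["conf"],2)) for d in spotter.look_for(l,c)[:2]])
E
```

```text
clock: 14.9
position: [0.6211, -0.2177, 0.1884]
ft_force: [0.4, -1.1, 0.1]
bottle [([240.4, 250.2], 0.67), ([303.2, 158.8], 0.47)]
wrench [([303.9, 161.0], 0.71), ([181.6, 199.3], 0.42)]
bin [([457.3, 222.6], 0.71), ([302.0, 159.7], 0.33)]
```

View pics/wb2.png

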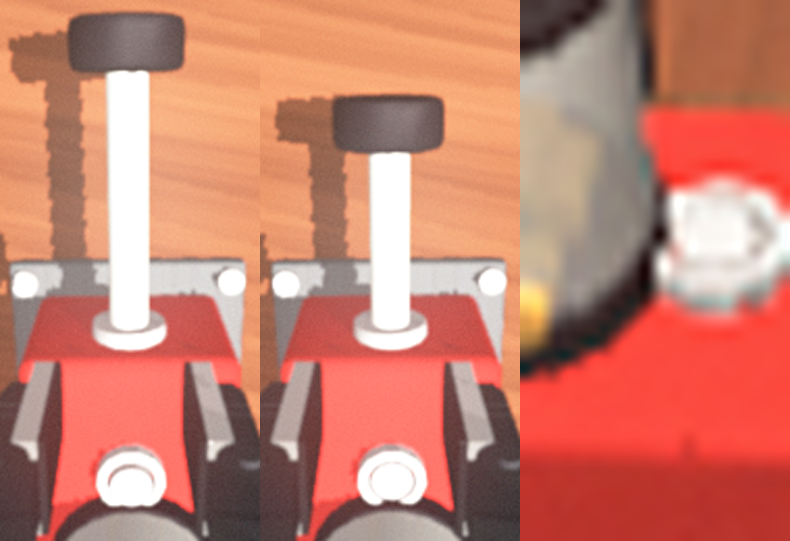

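Pin B went from proud (left) to flush (middle, about (391,483)), with the knob drawn in. The bystanders are unmoved, and the gripper touches nothing, so I'm handing in.

```bash
python3 -c "
from workcell import order; print(order.hand_in())"
```

```text
the job is handed in; nothing more can be done
None
```

Both selector rods are in their middle click: the camera shows both indicator pins flush in their collars. The arm is clear of everything, the bin, bottle and wrench still show where they were, and the job was handed in after about 15 s on the robot's clock.

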